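Secure a circuit board in the drilling fixture with a sliding retaining bar

TASK

Get the circuit board ready for drilling: first take the chuck key off the board and put it in the blue tray, then push the board along the plate until its far edge sits flat against the fence. Next slide the steel retaining bar by its yellow tab along its channel, over the board and without lifting it out, until its nose is fully home against the stop under the clamp, so that it lies across both supports; last, crank the clamp clockwise (seen from above) until its rubber foot presses firmly on the bar. Leave the drill-bit block, solder spool and spare blank where they are.

Things in the scene. Friction and masses are not known exactly. Their poses are not given: they have to be found in the camera images.
- fixture: Drilling fixture fixed to the bench (place and yaw vary): green base with aluminium plate, 190 x 330 mm, plate top at z 30 mm. Origin: at bench height under the board's final place; x points to the fence (away from the robot), y to the left, z up. Fence face at x = 45 mm (80 mm long, 14 tall). A green C-clamp stands over the right support, top of its arm at z 94 mm.
- left_support (a point): Middle of the floor of the open channel in the left grey support, which the bar lies in at the start. In the fixture frame (mm): y 42 to 165, floor at z 41, 27 wide in x (centred on x = 0) between side walls rising to z 47.
- right_support (a point): Middle of the floor of the right grey support, which the bar's nose must end on. In the fixture frame (mm): y -42 to -120, floor at z 41, 34 wide in x between side walls rising to z 47. The upright of the C-clamp closes its end: the bar's stop, face at y = -120.
- fence_face (a point): Middle of the fence's face, 8 mm above the plate; the board's far edge must come to rest against this face.
- board: Circuit board on a plywood backing, 90 (its x) x 66 (its y) x 8 mm, 90 g, yellow-green top with copper tracks, loose on the plate between the two supports (84 mm apart). Origin: centre of its underside; its x points towards the fence. With its far edge on the fence its origin is at fixture x = 0; it starts 20 to 50 mm short of that, slightly askew.
- key: Steel T-handled chuck key, 70 g, lying on the board: round shaft 11 mm thick and 60 mm long along its x, centred on the origin, axis 6.5 mm above the underside; cross handle 13 mm thick and 46 mm long (along y) at x = -30 mm; centre of mass near x = -9 mm. Origin: under the middle of the shaft.
- tray: Blue open tray fixed on the bench, 120 (x) x 110 (y) x 30 mm high, wall 4 mm. Origin: centre of its underside. It and the drill-bit block swap places from time to time.
- bar: Steel retaining bar, 0.28 to 0.5 kg, 225 mm long (its y), 24 wide, 8 thick; nose at -y, narrowed and bevelled below; yellow upright tab, 24 wide, 6 thick, at the +y end, rising 30 mm above the bar's top. Origin: mid-length, underside. Starts in the left channel, slides to -y; it cannot tip before its nose reaches the right support. Passes 3 mm over the board's top.
- bar_nose (a point): Middle of the bar's nose end face, 4 mm above the underside. Fully home it is at fixture y = -120 mm, on the end stop.
- bar_tab (a point): Outer (+y) face of the yellow tab, 25 mm above the bar's underside: the face to push towards -y.
- clamp_axis (a point): Point on the clamp screw's vertical axis, at the height of the middle of the crank handle (125 mm above the bench).
- handle_mid (a point): Middle of the crank's black upright handle: 14 mm in diameter, 34 mm tall, it revolves freely on its pin; 34 mm from the screw axis, its lower end 108 mm above the bench, just over the flat crank arm.
- crank (a joint): Clamp crank angle, rad; grows clockwise seen from above. A turn (6.28) lowers the foot 8 mm. Starts at 2 to 7; the foot meets the bar at about 11.0, then a spring in it builds up 10 N per rad; firm at 12 to 12.8; end stop 13.0. Turns lightly (2 N at the handle) and stays where left. At 0 the handle points along fixture +x from the axis.
- foot: Black rubber foot under the clamp screw, 20 mm in diameter, 8 mm thick. Origin: centre of its underside. It comes down on the bar's nose end, above the right support.
- bitblock: Red drill-bit block, 75 x 60 x 22 mm, with steel bits to 36 mm high. Leave it alone. Origin: centre of its underside.
- spool: Grey metal solder spool, 54 mm in diameter, 40 mm tall, upright. Leave it alone. Origin: centre of its underside.
- blank: Spare copper-clad blank, 70 x 110 x 6 mm, lying flat beyond the fixture. Leave it alone. Origin: centre of its underside.
Mind the look-alikes: they are no part of the job. Of the things shaped like the board, the plywood one is meant.

How it is judged:
By the outcome, as a careful person would: the job done as asked, in the order asked, and still so for the second after the job is handed in, with the robot touching nothing.
It also fails if it takes over 72 s, if anything falls off the work surface, if the arm or the gripper's body presses on something with over 40 N, if the wrist force passes 120 N, or if a joint passes its speed limit or range.

ROBOT

A 6-joint arm with a two-finger parallel gripper is mounted at the origin on the work surface. World frame = base frame: x ahead of the robot, y to its left, z up, the work surface at z = 0. Lengths are in m, angles in degrees, forces in N, time in s.
With the tool pointing down it reaches from about 0.275 to 0.85 m from the base axis. Payload 5.2 kg.
Tool frame: the origin (TCP) lies midway between the tips of the shut fingers; the grasp point (between the pads) lies 19 mm behind it; z points along the fingers, x is the direction in which the jaws open and shut, and the axes are right-handed (so a half turn about z gives the same grasp; the last joint's range is limited). The gripper opens to 85 mm and grips with 20 to 120 N. Pads are 22 mm wide; open, the fingers measure 114 mm over their backs; the gripper's body (76 mm by 85 mm) begins 54 mm behind the grasp point. The pads swing forward as they close: fully open they stand 13 mm farther back than shut.
Start: joints at [60.802, 14.817, 87.949, -0, 77.235, -11.62], TCP at [0.166, 0.524, 0.231] pointing down, gripper open.
Joint ranges: [-179.93, 179.93], [-52.35, 119.4], [10.71, 147.94], [-69.91, 249.91], [12.55, 155.21], [-178.61, 178.61]. Speed limits (degrees/s): [147.25, 147.25, 180, 180, 180, 180].

INTERFACE

Orientations are given as a 3x3 rotation matrix whose columns are the frame's x, y, z axes.
In Python, from workcell import ctrl gives the robot as it stands.
- The arm moves only by the shell command python3 -m jog 'ROWS' [FORCE]. ROWS is JSON, a list of rows, each an object of numbers: "grip": the finger opening in cm, from 0 to 8.54; "x", "y", "z": the shift along the tool's x, y, z in cm; "wx", "wy", "wz": the turn, a rotation vector about the tool's x, y, z in rad. A call has 1 to 20 rows; each row is the pose to reach, as a shift and turn from the pose commanded when the call began, along the tool's axes at that moment; what a row does not reach only later rows make up. A row lasts 1/8 s, in which the tool goes at most 62.5 mm and 10.7 degrees, less where a joint would pass 70% of its speed; a pose out of reach is approached as far as the arm can. A call with a gripper value outside its range is refused whole. The fingers move at their own pace and stop on an object; FORCE is the grip in N (left out, the last holds). Time passes only in rows, so rows that repeat a pose let the fingers close. It gives the time, the measured TCP pose, the force and the opening at its end, in the units of the state.
- ctrl.state(): the state, without advancing time (a new reading comes with each control period).
- ctrl.grab_frame(name): name is "scene" or "top"; returns the picture (400x640x3 uint8, red, green, blue); there is no depth.
- ctrl.camera_model(name): a dict with "vertical_fov" (degrees; the focal length in pixels is half the picture's height over the tangent of half this angle, whatever the lens; pixels are square), "cx", "cy" (the principal point, pixels), "position" and "rotation" of the camera in the world. Camera axes: x right, y down, z forward; pixel columns grow to the right and rows downward; lengths in m; the calibration is good to about 2 mm. A picture is of the moment at which its call begins. camera_model takes no time and is no camera call.
- ctrl.job_done(): hands the job in, once; it reports no verdict.
The state is a dict: "t": time; "joint_positions": joint angles; "joint_velocities": joint speeds; "joint_torque": joint torques, N m; "tool_pos": TCP position; "tool_rot": TCP orientation; "wrist_force": force on the tool from outside, world axes, zero at the start; "ft_torque": the same for the moment, N m; "width": finger opening in m.
Only numpy, scipy, OpenCV 4.12 (cv2) and the standard library are available. Lean on these libraries where they do the work, as an engineer would, in place of code of your own. Each camera call takes 0.05 s, during which the arm holds its last target. There are 200 camera calls.

## Working session

There is one attempt and no reset: what is moved stays moved. The work goes in short steps, Python scripts to look and compute and a shell command to move; the robot and the scene stay as the last step left them, time stands still between calls to the robot, and variables do not carry over. Pictures are saved under pics/ and viewed, about 8 in all and at most 12, crops included, and the job is handed in when it is done.

```bash
ls; mkdir -p pics; python3 - <<'E'
from workcell import ctrl
import cv2
for n in ("scene","top"):
    f=ctrl.grab_frame(n); cv2.imwrite(f"pics/{n}0.png",f[:,:,::-1]); print(n,ctrl.camera_model(n))
print(ctrl.state())
E
```

```text
pics
scene {'vertical_fov': 42.80016944637365, 'cx': 314.0341482887892, 'cy': 198.29830824285858, 'position': array([ 1.15769806, -0.0435022 ,  1.00950428]), 'rotation': array([[ 0.02233478,  0.83184053, -0.55456514],
       [ 0.99969924, -0.02420234,  0.00395909],
       [-0.01012844, -0.55448677, -0.8321309 ]])}
top {'vertical_fov': 55.865565252444846, 'cx': 321.6135369311774, 'cy': 196.45786461364042, 'position': array([ 0.39266056, -0.03120164,  1.07234408]), 'rotation': array([[-0.02379944, -0.98768757,  0.15461839],
       [-0.99967739,  0.02213961, -0.01244838],
       [ 0.00887192, -0.15486477, -0.98789584]])}
{'t': 0.1, 'joint_positions': array([ 6.08022831e+01,  1.48550045e+01,  8.80056232e+01, -1.40260532e-03,
        7.72331748e+01, -1.16205860e+01]), 'joint_velocities': array([ 0.04222587, -0.18411822, -0.0686973 ,  0.02343794, -0.06087679,
        0.0101225 ]), 'joint_torque': array([ 1.90415361e-03, -4.46972251e+01, -2.91245055e+01, -3.84220930e-04,
        6.42919389e-03, -1.22947472e-05]), 'tool_pos': array([0.16585378, 0.52390151, 0.23055284]), 'tool_rot': array([[ 3.01983608e-01,  9.53312800e-01, -7.77807006e-04],
       [ 9.53311761e-01, -3.01984454e-01, -1.44079348e-03],
       [-1.60841249e-03, -3.06396553e-04, -9.99998660e-01]]), 'wrist_force': array([-0.06143906, -0.01453946, -0.91978845]), 'ft_torque': array([-0.01161285,  0.00748727,  0.04275062]), 'width': 0.0857048047527455}
```

View pics/top0.png

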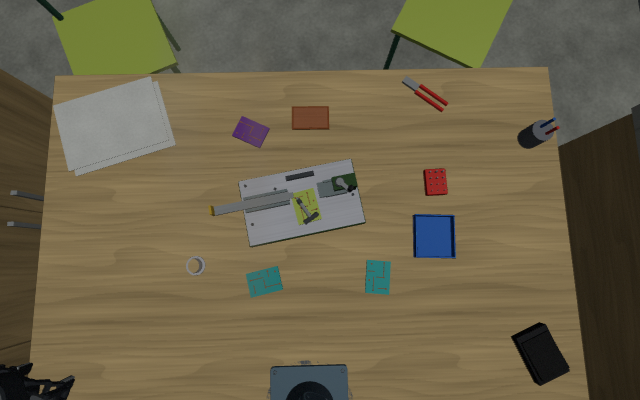

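View pics/scene0.png

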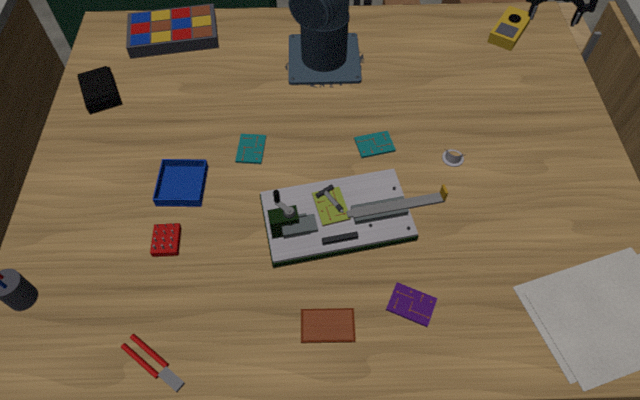

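Top view: board with the key on it at (306,207), blue tray (434,236), and bar tab at (211,210). The clamp is at (345,184). Look-alikes for the board are teal (265,281), teal (378,277), purple (251,131) and the brown blank (310,117). For the tray and its neighbours there are the red block (436,182) and the black box (540,353). I choose the yellow-green board on the plate, and check it in a close crop.

```bash
cat > h.py <<'E'
import numpy as np, cv2
from workcell import ctrl
def cam(n):
    m=ctrl.camera_model(n); f=200/np.tan(np.radians(m["vertical_fov"])/2)
    return f,m["cx"],m["cy"],np.array(m["position"]),np.array(m["rotation"])
def back(n,uv,z):
    f,cx,cy,p,R=cam(n); uv=np.atleast_2d(np.array(uv,float))
    d=np.c_[(uv[:,0]-cx)/f,(uv[:,1]-cy)/f,np.ones(len(uv))]@R.T
    return p+d*((z-p[2])/d[:,2])[:,None]
def proj(n,P):
    f,cx,cy,p,R=cam(n); c=(np.atleast_2d(P)-p)@R
    return np.c_[cx+f*c[:,0]/c[:,2],cy+f*c[:,1]/c[:,2]]
def crop(img,x0,y0,w,h,s,fn,step=20):
    c=cv2.resize(img[y0:y0+h,x0:x0+w],None,fx=s,fy=s,interpolation=cv2.INTER_CUBIC)[:,:,::-1].copy()
    for x in range((x0//step+1)*step,x0+w,step):
        cv2.line(c,(int((x-x0+.5)*s),0),(int((x-x0+.5)*s),6),(0,0,255),1);cv2.putText(c,str(x),(int((x-x0)*s),18),0,.4,(0,0,255),1)
    for y in range((y0//step+1)*step,y0+h,step):
        cv2.line(c,(0,int((y-y0+.5)*s)),(6,int((y-y0+.5)*s)),(0,0,255),1);cv2.putText(c,str(y),(8,int((y-y0)*s)+5),0,.4,(0,0,255),1)
    cv2.imwrite(fn,c)
E
python3 - <<'E'
from h import *
a=cv2.imread("pics/top0.png")[:,:,::-1]; b=cv2.imread("pics/scene0.png")[:,:,::-1]
crop(a,200,150,175,105,4.5,"pics/tc.png"); crop(b,255,165,195,105,4,"pics/sc.png")
c=np.vstack([cv2.resize(cv2.imread("pics/tc.png"),(788,473)) ]); 
E
```

```text
(no output)
```

View pics/tc.png

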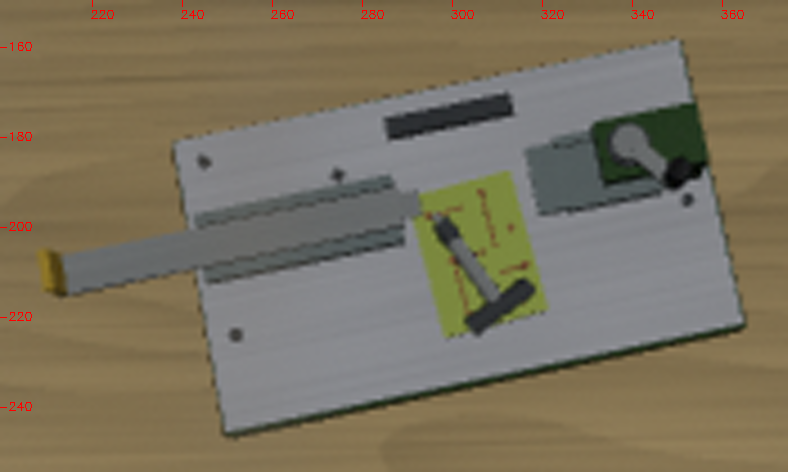

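View pics/sc.png

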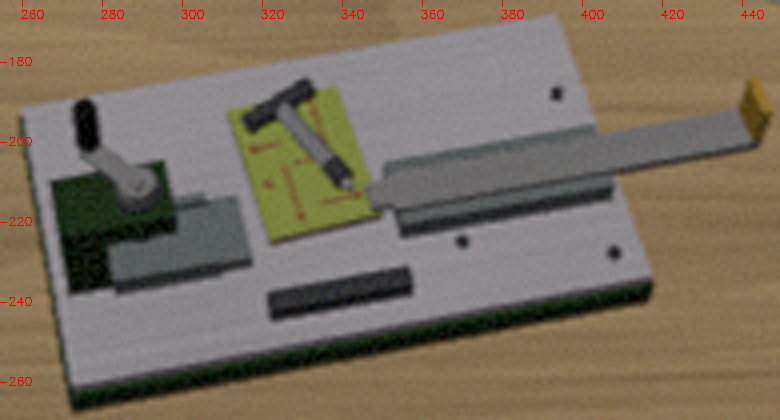

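Confirmed: the yellow-green board lies on the plate, and the key lies on it diagonally. Its handle centre is at about (311,217) in the top view and its tip at about (297,198). The clamp is at the right and the bar with its yellow tab at the left. Now I'll fit the poses.

```bash
cat > fit.py <<'E'
from h import *
from scipy.optimize import least_squares
T=lambda p:((np.array(p,float)+.5)/4.5-.5)+[200,150]
S=lambda p:((np.array(p,float)+.5)/4-.5)+[255,165]
obs=[]  # cam, uv, fixture pt fn(params)
pl=[(1,1),(1,-1),(-1,-1),(-1,1)]
for (a,b),t in zip(pl,[(173,142),(681,40),(744,325),(228,435)]): obs.append(("top",T(t),lambda q,a=a,b=b:(q[3]+a*.095,q[4]+b*.165,.03)))
for (a,b),s in zip(pl,[(652,281),(73,388),(20,107),(557,15)]): obs.append(("scene",S(s),lambda q,a=a,b=b:(q[3]+a*.095,q[4]+b*.165,.03)))
for y,t,s in[(.04,(388,140),(410,266)),(-.04,(514,113),(268,292))]:
    obs.append(("top",T(t),lambda q,y=y:(.045,y,.044))); obs.append(("scene",S(s),lambda q,y=y:(.045,y,.044)))
for a,y,t in[(1,.042,(393,177)),(-1,.042,(405,240)),(1,.165,(195,215)),(-1,.165,(208,284)),]: obs.append(("top",T(t),lambda q,a=a,y=y:(a*q[5],y,.047)))
obs.append(("scene",S((385,163)),lambda q:(-q[5],.042,.047)));obs.append(("scene",S((597,124)),lambda q:(-q[5],.165,.047)))
def W(q,P):
    c,s=np.cos(q[2]),np.sin(q[2]); P=np.atleast_2d(np.array(P,float))
    return np.c_[q[0]+c*P[:,0]-s*P[:,1],q[1]+s*P[:,0]+c*P[:,1],P[:,2]]
def res(q): return np.concatenate([(proj(n,W(q,f(q)))[0]-uv) for n,uv,f in obs])
r=least_squares(res,[.4,0,.2,0,0,.02],loss="soft_l1"); q=r.x
E
python3 - <<'E'
from fit import *
np.set_printoptions(precision=4,suppress=True)
print("fix",q,"yawdeg",np.degrees(q[2])); print(res(q).reshape(-1,2).round(1).tolist())
F=lambda Pw:(np.c_[(Pw[:,:2]-q[:2])@np.array([[np.cos(q[2]),-np.sin(q[2])],[np.sin(q[2]),np.cos(q[2])]]),Pw[:,2]])
print("board top",F(back("top",[T(p) for p in[(515,172),(547,312),(448,338)]],.038)));print("board sc",F(back("scene",[S(p) for p in[(228,110),(337,88),(272,242),(382,215)]],.038)))
for n,h,g in(("top",T((501,306)),T((435,213))),("scene",S((280,106)),S((347,186)))):
    k=back(n,[h],.049)[0];e=back(n,[g],.044)[0]; print("key",k,e,np.linalg.norm(e-k),np.degrees(np.arctan2(*(e-k)[1::-1])))
print("tray",back("top",[(415,215),(454,214),(456,258),(413,258)],.03).mean(0),back("scene",[(164,160),(208,160),(204,206),(155,204)],.03).mean(0))
print("tab top",F(back("top",[T((38,250)),T((53,294))],.079)),"sc",F(back("scene",[S((740,80)),S((770,110))],.079)))
print("handle",F(back("top",[T((687,165))],.142)),F(back("scene",[S((84,104))],.142)),"axis",F(back("top",[T((632,143))],.106)),F(back("scene",[S((137,185))],.106)))
E
```

```text
fix [ 0.5647  0.0061  0.1835 -0.0194  0.0097  0.0204] yawdeg 10.515646551855095
[[-0.8, -0.9], [0.8, -1.5], [1.8, 0.5], [-1.1, 0.7], [2.3, -0.4], [-1.3, 1.2], [-1.0, -0.4], [0.9, -1.4], [0.1, -0.6], [0.3, -0.5], [0.4, -0.3], [-0.1, -0.3], [-0.1, -0.3], [0.1, 0.1], [-0.1, 0.3], [-0.4, -0.6], [0.2, -0.3], [-0.2, -0.1]]
board top [[ 0.009  -0.0321  0.038 ]
 [-0.0801 -0.0336  0.038 ]
 [-0.0833  0.0287  0.038 ]]
board sc [[-0.0796 -0.0362  0.038 ]
 [-0.0814  0.0287  0.038 ]
 [ 0.012  -0.0303  0.038 ]
 [ 0.0078  0.0333  0.038 ]]
key [ 0.4952 -0.0137  0.049 ] [0.5538 0.0257 0.044 ] 0.07078545901819215 33.91505938576734
key [ 0.4986 -0.0143  0.049 ] [0.5505 0.0214 0.044 ] 0.06316263930867588 34.56841542191318
tray [ 0.4383 -0.3531  0.03  ] [ 0.4491 -0.348   0.03  ]
tab top [[ 0.0133  0.2533  0.079 ]
 [-0.0142  0.2489  0.079 ]] sc [[-0.0117  0.241   0.079 ]
 [ 0.011   0.2503  0.079 ]]
handle [[-0.0253 -0.124   0.142 ]] [[-0.029  -0.1211  0.142 ]] axis [[-0.0003 -0.1002  0.106 ]] [[ 0.0026 -0.1009  0.106 ]]
```

```bash
cat > go.py <<'E'
import sys, numpy as np
from workcell import ctrl
Q=(0.5647,0.0061,0.1835)
c,s_=np.cos(Q[2]),np.sin(Q[2])
def fx(p): return np.array([Q[0]+c*p[0]-s_*p[1],Q[1]+s_*p[0]+c*p[1],p[2]])
def inv(w): d=np.array(w[:2])-Q[:2]; return np.array([c*d[0]+s_*d[1],-s_*d[0]+c*d[1],w[2]])
def go(w,yaw=None):
    s=ctrl.state(); R=s["tool_rot"]; d=R.T@(np.array(w)-s["tool_pos"])*100
    cy=np.degrees(np.arctan2(R[1,0],R[0,0])); 
    print("xyz cm",d.round(2),"wz",None if yaw is None else round(-np.radians((yaw-cy+90)%180-90),3),"yaw now",round(cy,1))
E
python3 - <<'E'
from go import *
go((.5155,-.0015,.12),124.2)
print(ctrl.state()["joint_positions"].round(1), "target fixture",inv((.5155,-.0015,.12)))
E
```

```text
xyz cm [-39.51  49.2   11.1 ] wz -0.904 yaw now 72.4
[ 60.8  14.9  88.   -0.   77.2 -11.6] target fixture [-0.04976077  0.00150521  0.12      ]
```

```bash
python3 -m jog '[{"grip":4,"x":-39.5,"y":49.2,"z":7,"wz":-0.904},{"grip":4,"x":-39.5,"y":49.2,"z":7,"wz":-0.904},{"grip":4,"x":-39.5,"y":49.2,"z":7,"wz":-0.904},{"grip":4,"x":-39.5,"y":49.2,"z":7,"wz":-0.904},{"grip":4,"x":-39.5,"y":49.2,"z":7,"wz":-0.904},{"grip":4,"x":-39.5,"y":49.2,"z":7,"wz":-0.904},{"grip":4,"x":-39.5,"y":49.2,"z":7,"wz":-0.904},{"grip":4,"x":-39.5,"y":49.2,"z":7,"wz":-0.904},{"grip":4,"x":-39.5,"y":49.2,"z":7,"wz":-0.904},{"grip":4,"x":-39.5,"y":49.2,"z":7,"wz":-0.904},{"grip":4,"x":-39.5,"y":49.2,"z":7,"wz":-0.904},{"grip":4,"x":-39.5,"y":49.2,"z":11.1,"wz":-0.904},{"grip":4,"x":-39.5,"y":49.2,"z":11.1,"wz":-0.904},{"grip":4,"x":-39.5,"y":49.2,"z":11.1,"wz":-0.904}]' 30; python3 - <<'E'
from go import *
from h import crop
f=ctrl.grab_frame("scene"); crop(f,255,165,195,105,4,"pics/s1.png")
go((.5155,-.0015,.0405),124.2); print(ctrl.state()["wrist_force"])
E
```

```text
xyz cm [-39.51  49.21  19.05] wz -0.904 yaw now 72.4
[ 0.05213321 -0.32358329 -0.18252031]$[0]: bad value
```

View pics/s1.png

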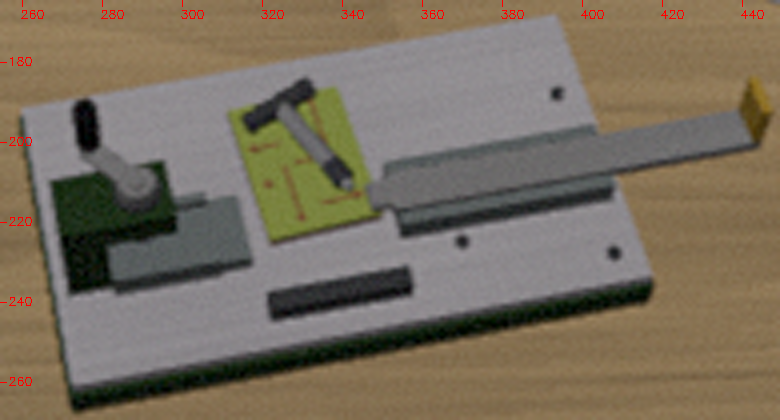

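The jog was refused, so nothing moved. I'll check what bounds it accepts.

```bash
python3 -m jog --help 2>&1 | head -20; python3 -m jog '[{"grip":4.0,"x":-6.0,"y":6.0,"z":0.5,"wz":-0.1,"wx":0,"wy":0}]' 30
```

```text
invalid input: not JSON, or not a number
t: 0.28
tool_pos: [0.1943, 0.4706, 0.2271]
tool_rot: [[0.199, 0.98, -0.0], [0.98, -0.199, 0.001], [0.001, -0.0, -1.0]]
wrist_force: [1.3, -1.4, -0.6]
width: 0.0697
```

```bash
python3 - <<'E'
from go import *
go((.5155,-.0015,.12),124.2)
E
python3 -m jog '[{"grip":4,"x":-12,"y":12,"z":1,"wz":-0.2},{"grip":4,"x":-20,"y":20,"z":3,"wz":-0.4}]' 30
```

```text
xyz cm [-39.89  40.88  10.66] wz -0.797 yaw now 78.5$[0]: bad value
```

```bash
python3 -m jog '[{"grip":4,"x":-4.3,"y":4.4,"z":1,"wz":-0.16},{"grip":4,"x":-8.6,"y":8.8,"z":2,"wz":-0.32},{"grip":4,"x":-12.9,"y":13.2,"z":3,"wz":-0.48},{"grip":4,"x":-17.2,"y":17.6,"z":4,"wz":-0.64},{"grip":4,"x":-21.5,"y":22,"z":5,"wz":-0.797},{"grip":4,"x":-25.8,"y":26.4,"z":6,"wz":-0.797},{"grip":4,"x":-30.1,"y":30.8,"z":7,"wz":-0.797},{"grip":4,"x":-34.4,"y":35.2,"z":8,"wz":-0.797},{"grip":4,"x":-39.9,"y":40.9,"z":9,"wz":-0.797},{"grip":4,"x":-39.9,"y":40.9,"z":10.6,"wz":-0.797},{"grip":4,"x":-39.9,"y":40.9,"z":10.6,"wz":-0.797}]' 30; python3 - <<'E'
from go import *
go((.5155,-.0015,.0405),124.2)
E
```

```text
xyz cm [-39.9   40.88  18.61] wz -0.797 yaw now 78.5$[0]: bad value
```

```bash
python3 -m jog '[{"grip":4,"x":-4.3,"y":4.4,"z":1,"wx":0,"wy":0,"wz":-0.16},{"grip":4,"x":-40,"y":41,"z":8,"wx":0,"wy":0,"wz":-0.797}]' 30
```

```text
t: 0.52
tool_pos: [0.2586, 0.3738, 0.2102]
tool_rot: [[-0.114, 0.993, -0.0], [0.993, 0.114, -0.001], [-0.0, -0.0, -1.0]]
wrist_force: [0.5, -0.6, -0.1]
width: 0.0399
```

All keys are required; large shifts are fine.

```bash
python3 - <<'E'
from go import *
go((.5155,-.0015,.12),124.2)
E
```

```text
xyz cm [-40.22  21.23   9.04] wz -0.482 yaw now 96.6
```

```bash
python3 -m jog '[{"grip":4,"x":-40,"y":21.2,"z":9,"wx":0,"wy":0,"wz":-0.47},{"grip":4,"x":-40,"y":21.2,"z":9,"wx":0,"wy":0,"wz":-0.47},{"grip":4,"x":-40,"y":21.2,"z":9,"wx":0,"wy":0,"wz":-0.47},{"grip":4,"x":-40,"y":21.2,"z":9,"wx":0,"wy":0,"wz":-0.47},{"grip":4,"x":-40,"y":21.2,"z":9,"wx":0,"wy":0,"wz":-0.47},{"grip":4,"x":-40,"y":21.2,"z":9,"wx":0,"wy":0,"wz":-0.47},{"grip":4,"x":-40,"y":21.2,"z":9,"wx":0,"wy":0,"wz":-0.47},{"grip":4,"x":-40,"y":21.2,"z":9,"wx":0,"wy":0,"wz":-0.47},{"grip":4,"x":-40,"y":21.2,"z":9,"wx":0,"wy":0,"wz":-0.47},{"grip":4,"x":-40,"y":21.2,"z":9,"wx":0,"wy":0,"wz":-0.47}]' 30; python3 - <<'E'
from go import *
from h import crop
go((.5155,-.0015,.0405),124.2);s=ctrl.state();print(s["joint_velocities"].round(2),s["wrist_force"])
E
```

```text
t: 1.78
tool_pos: [0.5117, 0.0012, 0.1203]
tool_rot: [[-0.546, 0.838, -0.002], [0.838, 0.546, 0.001], [0.002, -0.001, -1.0]]
wrist_force: [-0.1, -0.8, -0.6]
width: 0.0401
xyz cm [-0.44  0.19  7.97] wz -0.019 yaw now 123.1
[ 1.5  -1.15  0.58 -0.01 -0.16 -0.12] [-0.09472477 -0.75535178 -0.5641383 ]
```

```bash
python3 -m jog '[{"grip":4,"x":-0.4,"y":0.2,"z":3,"wx":0,"wy":0,"wz":-0.019},{"grip":4,"x":-0.4,"y":0.2,"z":6,"wx":0,"wy":0,"wz":-0.019},{"grip":4,"x":-0.4,"y":0.2,"z":7.9,"wx":0,"wy":0,"wz":-0.019},{"grip":4,"x":-0.4,"y":0.2,"z":7.9,"wx":0,"wy":0,"wz":-0.019},{"grip":0.5,"x":-0.4,"y":0.2,"z":7.9,"wx":0,"wy":0,"wz":-0.019},{"grip":0.5,"x":-0.4,"y":0.2,"z":7.9,"wx":0,"wy":0,"wz":-0.019},{"grip":0.5,"x":-0.4,"y":0.2,"z":7.9,"wx":0,"wy":0,"wz":-0.019},{"grip":0.5,"x":-0.4,"y":0.2,"z":7.9,"wx":0,"wy":0,"wz":-0.019},{"grip":0.5,"x":-0.4,"y":0.2,"z":7.9,"wx":0,"wy":0,"wz":-0.019}]' 40
```

```text
t: 2.9
tool_pos: [0.517, -0.0011, 0.043]
tool_rot: [[-0.563, 0.827, 0.002], [0.827, 0.563, 0.0], [-0.001, 0.002, -1.0]]
wrist_force: [-1.2, 2.7, 7.0]
width: 0.009
```

```bash
python3 -m jog '[{"grip":0.5,"x":0,"y":0,"z":-1,"wx":0,"wy":0,"wz":0},{"grip":0.5,"x":0,"y":0,"z":-3,"wx":0,"wy":0,"wz":0},{"grip":0.5,"x":0,"y":0,"z":-3,"wx":0,"wy":0,"wz":0},{"grip":0.5,"x":0,"y":0,"z":-3,"wx":0,"wy":0,"wz":0}]' 60;  python3 - <<'E'
from go import *
from h import crop
f=ctrl.grab_frame("scene"); crop(f,270,140,150,110,5,"pics/s2.png")
E
```

```text
t: 3.4
tool_pos: [0.5161, -0.0014, 0.0715]
tool_rot: [[-0.563, 0.827, -0.0], [0.827, 0.563, -0.0], [-0.0, -0.0, -1.0]]
wrist_force: [0.2, 0.1, -1.8]
width: 0.008
```

View pics/s2.png

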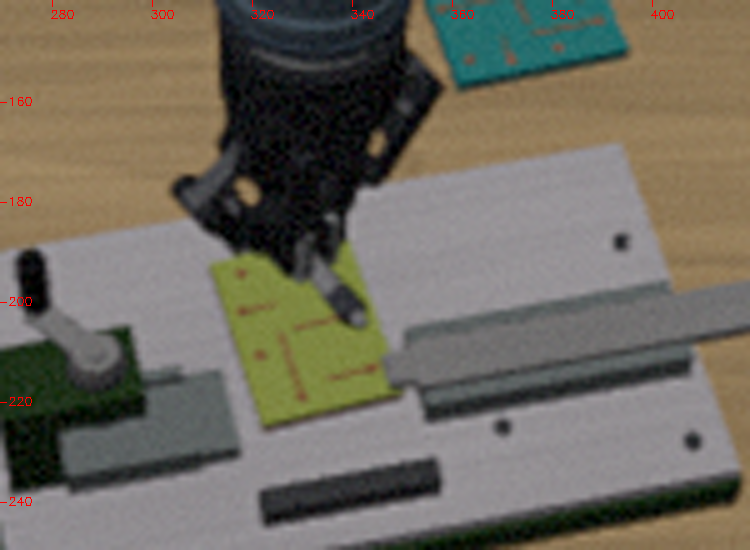

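The key is held and lifted level. The board at about (330,208) has not moved. Next I carry the key to the tray.

```bash
python3 - <<'E'
from go import *
go((.438,-.353,.17)); go((.438,-.353,.013))
E
```

```text
xyz cm [-24.69 -26.22  -9.87] wz None yaw now 124.2
xyz cm [-24.7  -26.21   5.83] wz None yaw now 124.2
```

```bash
python3 -m jog '[{"grip":0.5,"x":0,"y":0,"z":-5,"wx":0,"wy":0,"wz":0},{"grip":0.5,"x":-2,"y":-2,"z":-9.5,"wx":0,"wy":0,"wz":0},{"grip":0.5,"x":-5,"y":-5.3,"z":-9.9,"wx":0,"wy":0,"wz":0},{"grip":0.5,"x":-9,"y":-9.5,"z":-9.9,"wx":0,"wy":0,"wz":0},{"grip":0.5,"x":-13,"y":-13.8,"z":-9.9,"wx":0,"wy":0,"wz":0},{"grip":0.5,"x":-17,"y":-18,"z":-9.9,"wx":0,"wy":0,"wz":0},{"grip":0.5,"x":-21,"y":-22.3,"z":-9,"wx":0,"wy":0,"wz":0},{"grip":0.5,"x":-24.7,"y":-26.2,"z":-6,"wx":0,"wy":0,"wz":0},{"grip":0.5,"x":-24.7,"y":-26.2,"z":-2,"wx":0,"wy":0,"wz":0},{"grip":0.5,"x":-24.7,"y":-26.2,"z":2,"wx":0,"wy":0,"wz":0},{"grip":0.5,"x":-24.7,"y":-26.2,"z":5.5,"wx":0,"wy":0,"wz":0},{"grip":0.5,"x":-24.7,"y":-26.2,"z":5.8,"wx":0,"wy":0,"wz":0},{"grip":0.5,"x":-24.7,"y":-26.2,"z":5.8,"wx":0,"wy":0,"wz":0}]' 60; python3 - <<'E'
from go import *
from h import crop
f=ctrl.grab_frame("scene"); crop(f,120,120,130,130,4.5,"pics/s3.png",10)
print(ctrl.state()["wrist_force"])
E
```

```text
t: 5.08
tool_pos: [0.4388, -0.3531, 0.014]
tool_rot: [[-0.563, 0.827, -0.0], [0.827, 0.563, 0.0], [0.0, -0.0, -1.0]]
wrist_force: [0.1, -0.8, -0.6]
width: 0.0076
[ 0.32364898  0.59495137 -1.33505554]
```

View pics/s3.png

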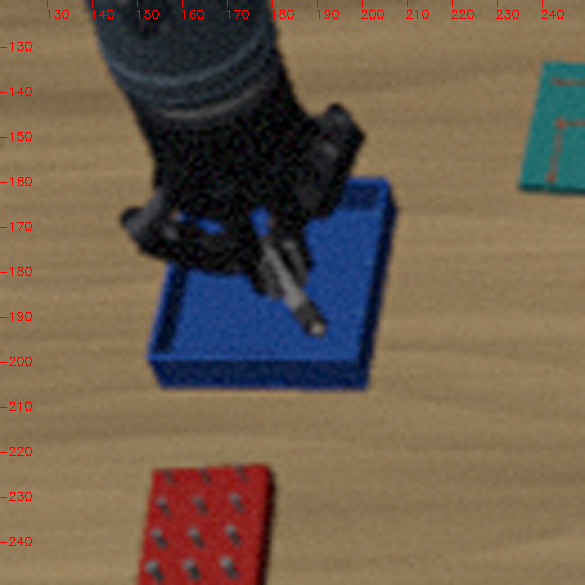

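The key lies over the tray floor, inside the walls (handle about (170,175), tip (188,193)). Release it, then line up with the fixture behind the board.

```bash
python3 -m jog '[{"grip":4,"x":0,"y":0,"z":0.2,"wx":0,"wy":0,"wz":0},{"grip":4,"x":0,"y":0,"z":0.2,"wx":0,"wy":0,"wz":0},{"grip":4,"x":0,"y":0,"z":0.2,"wx":0,"wy":0,"wz":0},{"grip":4,"x":0,"y":0,"z":0.2,"wx":0,"wy":0,"wz":0},{"grip":4,"x":0,"y":0,"z":-3,"wx":0,"wy":0,"wz":0},{"grip":4,"x":0,"y":0,"z":-7,"wx":0,"wy":0,"wz":0}]' 40; python3 - <<'E'
from go import *
go(fx((-.115,-.001,.12)),100.5);go(fx((-.115,-.001,.034)),100.5)
E
```

```text
t: 5.88
tool_pos: [0.438, -0.3523, 0.0836]
tool_rot: [[-0.563, 0.827, -0.002], [0.827, 0.563, 0.002], [0.003, -0.0, -1.0]]
wrist_force: [0.7, -0.2, -0.2]
width: 0.04
xyz cm [27.04 20.07 -3.57] wz 0.414 yaw now 124.2
xyz cm [27.02 20.07  5.03] wz 0.414 yaw now 124.2
```

```bash
python3 -m jog '[{"grip":4,"x":4,"y":3,"z":-3.6,"wx":0,"wy":0,"wz":0.1},{"grip":4,"x":9,"y":6.7,"z":-3.6,"wx":0,"wy":0,"wz":0.2},{"grip":4,"x":14,"y":10.4,"z":-3.6,"wx":0,"wy":0,"wz":0.3},{"grip":4,"x":19,"y":14,"z":-3.6,"wx":0,"wy":0,"wz":0.414},{"grip":4,"x":24,"y":18,"z":-3.6,"wx":0,"wy":0,"wz":0.414},{"grip":4,"x":27,"y":20.1,"z":-2,"wx":0,"wy":0,"wz":0.414},{"grip":4,"x":27,"y":20.1,"z":1,"wx":0,"wy":0,"wz":0.414},{"grip":4,"x":27,"y":20.1,"z":4,"wx":0,"wy":0,"wz":0.414},{"grip":4,"x":27,"y":20.1,"z":5,"wx":0,"wy":0,"wz":0.414},{"grip":4,"x":27,"y":20.1,"z":5,"wx":0,"wy":0,"wz":0.414}]' 40; python3 - <<'E'
from go import *
from h import *
f=ctrl.grab_frame("top"); crop(f,225,150,150,110,5,"pics/t4.png"); f2=ctrl.grab_frame("scene");crop(f2,150,140,70,80,5,"pics/s4.png",10)
go(fx((-.115,-.001,.034)),100.5); print(inv(ctrl.state()["tool_pos"]))
a=cv2.imread("pics/t4.png");b=cv2.imread("pics/s4.png");b=cv2.resize(b,None,fx=.55,fy=.55)
a=cv2.resize(a,None,fx=.8,fy=.8)
c=np.zeros((a.shape[0],a.shape[1]+b.shape[1],3),np.uint8);c[:,:a.shape[1]]=a;c[:b.shape[0],a.shape[1]:]=b;cv2.imwrite("pics/m4.png",c);print(c.shape)
E
```

```text
t: 7.12
tool_pos: [0.4527, -0.0167, 0.0336]
tool_rot: [[-0.182, 0.983, -0.001], [0.983, 0.182, 0.0], [0.001, -0.001, -1.0]]
wrist_force: [-0.1, -0.3, 0.7]
width: 0.04
xyz cm [ 0.15 -0.16  0.05] wz 0.0 yaw now 100.5
[-0.11338774 -0.00253131  0.0345437 ]
(440, 793, 3)
```

View pics/m4.png

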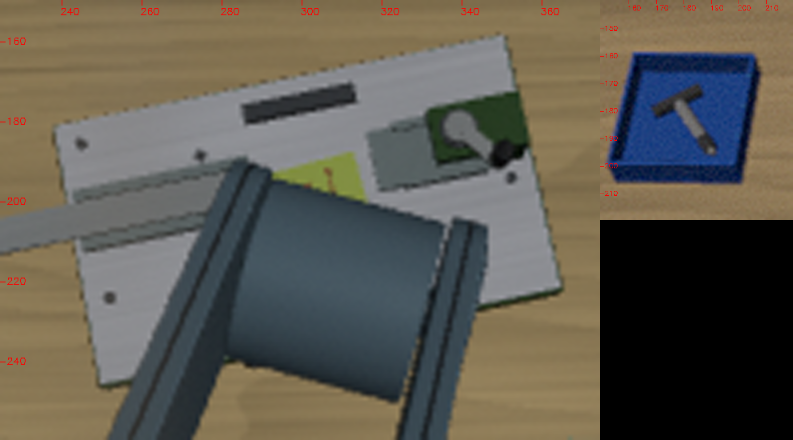

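The key lies flat in the tray, and the fixture and bar are unchanged. Now push the board.

```bash
python3 -m jog '[{"grip":4,"x":0.1,"y":1,"z":0,"wx":0,"wy":0,"wz":0},{"grip":4,"x":0.1,"y":1.6,"z":0,"wx":0,"wy":0,"wz":0},{"grip":4,"x":0.1,"y":2.2,"z":0,"wx":0,"wy":0,"wz":0},{"grip":4,"x":0.1,"y":2.8,"z":0,"wx":0,"wy":0,"wz":0},{"grip":4,"x":0.1,"y":3.4,"z":0,"wx":0,"wy":0,"wz":0},{"grip":4,"x":0.1,"y":4,"z":0,"wx":0,"wy":0,"wz":0},{"grip":4,"x":0.1,"y":4.5,"z":0,"wx":0,"wy":0,"wz":0},{"grip":4,"x":0.1,"y":5,"z":0,"wx":0,"wy":0,"wz":0},{"grip":4,"x":0.1,"y":5.4,"z":0,"wx":0,"wy":0,"wz":0},{"grip":4,"x":0.1,"y":5.4,"z":0,"wx":0,"wy":0,"wz":0}]' 40; python3 -c "
from go import *
s=ctrl.state();print(inv(s['tool_pos']),s['wrist_force'])"
```

```text
t: 8.48
tool_pos: [0.5065, -0.0058, 0.0338]
tool_rot: [[-0.183, 0.983, 0.001], [0.983, 0.183, -0.0], [-0.0, 0.001, -1.0]]
wrist_force: [-0.9, 1.1, 4.1]
width: 0.0403
[-0.05937506 -0.00110578  0.03379311] [-0.87631181  1.11257495  4.12484835]
```

```bash
python3 -m jog '[{"grip":4,"x":0,"y":0.3,"z":0,"wx":0,"wy":0,"wz":0},{"grip":4,"x":0,"y":0.6,"z":0,"wx":0,"wy":0,"wz":0},{"grip":4,"x":0,"y":0.9,"z":0,"wx":0,"wy":0,"wz":0},{"grip":4,"x":0,"y":0.9,"z":0,"wx":0,"wy":0,"wz":0}]' 40; python3 -c "
from go import *
s=ctrl.state();print(inv(s['tool_pos']),s['wrist_force'],s['ft_torque'])"
```

```text
t: 8.98
tool_pos: [0.511, -0.0045, 0.0335]
tool_rot: [[-0.184, 0.983, -0.008], [0.983, 0.184, -0.0], [0.001, -0.008, -1.0]]
wrist_force: [-12.6, -3.2, 13.3]
width: 0.0402
[-0.05474318 -0.00059406  0.03349295] [-12.60478263  -3.19217288  13.26956163] [-0.58677309  2.06802809 -0.00799373]
```

The board is on the fence (TCP face at x ≈ -44 mm, 13 N reaction). Back off and straddle the tab, taking pictures on the way.

```bash
python3 -m jog '[{"grip":4,"x":0,"y":-1.5,"z":0,"wx":0,"wy":0,"wz":0},{"grip":4,"x":0,"y":-3,"z":-4,"wx":0,"wy":0,"wz":0},{"grip":4,"x":4,"y":-2,"z":-9,"wx":0,"wy":0,"wz":0},{"grip":4,"x":10,"y":-2,"z":-10,"wx":0,"wy":0,"wz":0},{"grip":4,"x":16,"y":0,"z":-10,"wx":0,"wy":0,"wz":0},{"grip":4,"x":21,"y":2,"z":-10,"wx":0,"wy":0,"wz":0},{"grip":4,"x":25.4,"y":4.9,"z":-10,"wx":0,"wy":0,"wz":0},{"grip":4,"x":25.4,"y":4.9,"z":-9,"wx":0,"wy":0,"wz":0},{"grip":4,"x":25.4,"y":4.9,"z":-9,"wx":0,"wy":0,"wz":0}]' 40; python3 - <<'E'
from go import *
from h import *
f=ctrl.grab_frame("top"); crop(f,195,150,175,100,4.4,"pics/t5.png"); f2=ctrl.grab_frame("scene");crop(f2,255,150,220,115,3.5,"pics/s5.png")
go(fx((0,.247,.056)),100.5); s=ctrl.state();print(inv(s["tool_pos"]),s["wrist_force"])
a=cv2.imread("pics/t5.png");b=cv2.imread("pics/s5.png")
b=cv2.resize(b,(a.shape[1],int(b.shape[0]*a.shape[1]/b.shape[1])));c=np.vstack([a,b]);c=cv2.resize(c,None,fx=600/c.shape[0],fy=600/c.shape[0],interpolation=cv2.INTER_AREA);cv2.imwrite("pics/m5.png",c);print(c.shape)
E
```

```text
t: 10.1
tool_pos: [0.5151, 0.254, 0.1221]
tool_rot: [[-0.183, 0.983, -0.003], [0.983, 0.183, -0.001], [-0.001, -0.003, -1.0]]
wrist_force: [-0.7, 0.6, 0.1]
width: 0.0405
xyz cm [-0.5   0.31  6.72] wz -0.001 yaw now 100.5
[-0.00296024  0.25199372  0.12322972] [ 0.79679972  0.25503372 -0.14890483]
(600, 549, 3)
```

View pics/m5.png

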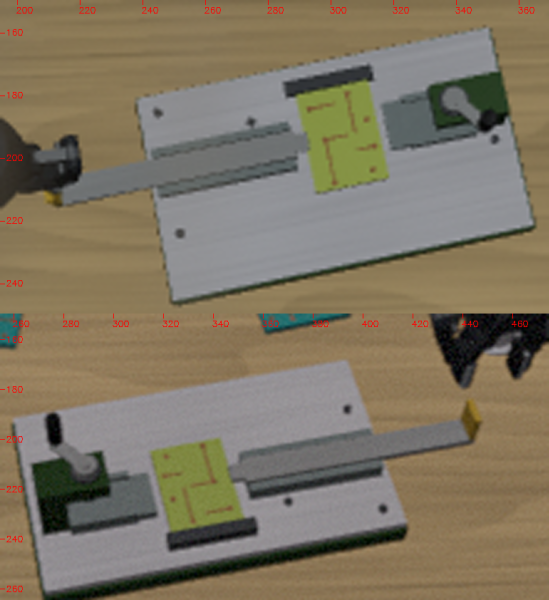

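The board's far edge is flush on the fence (no gap at (290-313,175) in the top view), and the tab is under the open fingers. Descend.

```bash
python3 -m jog '[{"grip":4,"x":-0.4,"y":0.3,"z":3,"wx":0,"wy":0,"wz":0},{"grip":4,"x":-0.4,"y":0.3,"z":5.5,"wx":0,"wy":0,"wz":0},{"grip":4,"x":-0.4,"y":0.3,"z":6.7,"wx":0,"wy":0,"wz":0},{"grip":4,"x":-0.4,"y":0.3,"z":6.7,"wx":0,"wy":0,"wz":0},{"grip":4,"x":-0.4,"y":0.3,"z":6.7,"wx":0,"wy":0,"wz":0}]' 40; python3 -c "
from go import *
s=ctrl.state();print(inv(s['tool_pos']),s['wrist_force'])"
```

```text
t: 10.82
tool_pos: [0.5209, 0.251, 0.0578]
tool_rot: [[-0.182, 0.983, 0.002], [0.983, 0.182, 0.0], [0.0, 0.002, -1.0]]
wrist_force: [-0.4, 0.6, -0.0]
width: 0.0399
[0.00162101 0.24882388 0.05780562] [-0.41820355  0.628635   -0.03245187]
```

```bash
python3 -m jog '[{"grip":4,"x":-1,"y":-0.1,"z":0,"wx":0,"wy":0,"wz":0},{"grip":4,"x":-1.8,"y":-0.1,"z":0,"wx":0,"wy":0,"wz":0},{"grip":4,"x":-2.5,"y":-0.1,"z":0,"wx":0,"wy":0,"wz":0},{"grip":4,"x":-3.3,"y":-0.1,"z":0,"wx":0,"wy":0,"wz":0},{"grip":4,"x":-4.1,"y":-0.1,"z":0,"wx":0,"wy":0,"wz":0},{"grip":4,"x":-4.9,"y":-0.1,"z":0,"wx":0,"wy":0,"wz":0},{"grip":4,"x":-5.7,"y":-0.1,"z":0,"wx":0,"wy":0,"wz":0},{"grip":4,"x":-6.5,"y":-0.1,"z":0,"wx":0,"wy":0,"wz":0},{"grip":4,"x":-7.3,"y":-0.1,"z":0,"wx":0,"wy":0,"wz":0},{"grip":4,"x":-8.1,"y":-0.1,"z":0,"wx":0,"wy":0,"wz":0},{"grip":4,"x":-8.1,"y":-0.1,"z":0,"wx":0,"wy":0,"wz":0}]' 40; python3 -c "
from go import *
s=ctrl.state();print(inv(s['tool_pos']),s['wrist_force'])"
```

```text
t: 12.2
tool_pos: [0.5339, 0.1699, 0.0564]
tool_rot: [[-0.182, 0.983, -0.001], [0.983, 0.182, -0.001], [-0.001, -0.001, -1.0]]
wrist_force: [0.2, -0.6, 1.0]
width: 0.0401
[-0.00038629  0.16671712  0.05639712] [ 0.23418761 -0.64235145  0.98364637]
```

```bash
python3 -m jog '[{"grip":4,"x":-0.5,"y":0,"z":0,"wx":0,"wy":0,"wz":0},{"grip":4,"x":-1,"y":0,"z":0,"wx":0,"wy":0,"wz":0},{"grip":4,"x":-1.5,"y":0,"z":0,"wx":0,"wy":0,"wz":0},{"grip":4,"x":-2,"y":0,"z":0,"wx":0,"wy":0,"wz":0},{"grip":4,"x":-2.8,"y":0,"z":0,"wx":0,"wy":0,"wz":0},{"grip":4,"x":-3.6,"y":0,"z":0,"wx":0,"wy":0,"wz":0},{"grip":4,"x":-4.4,"y":0,"z":0,"wx":0,"wy":0,"wz":0},{"grip":4,"x":-5.2,"y":0,"z":0,"wx":0,"wy":0,"wz":0},{"grip":4,"x":-6,"y":0,"z":0,"wx":0,"wy":0,"wz":0},{"grip":4,"x":-6.8,"y":0,"z":0,"wx":0,"wy":0,"wz":0},{"grip":4,"x":-7.4,"y":0,"z":0,"wx":0,"wy":0,"wz":0}]' 40; python3 -c "
from go import *
s=ctrl.state();print(inv(s['tool_pos']),s['wrist_force'])"
```

```text
t: 13.58
tool_pos: [0.5475, 0.098, 0.0567]
tool_rot: [[-0.182, 0.983, -0.0], [0.983, 0.182, 0.0], [0.0, -0.0, -1.0]]
wrist_force: [-0.8, 1.1, -1.5]
width: 0.0401
[-0.00012291  0.09347182  0.05671291] [-0.78702036  1.09015565 -1.46327516]
```

```bash
python3 -m jog '[{"grip":4,"x":-0.3,"y":0,"z":0,"wx":0,"wy":0,"wz":0},{"grip":4,"x":-0.6,"y":0,"z":0,"wx":0,"wy":0,"wz":0},{"grip":4,"x":-0.9,"y":0,"z":0,"wx":0,"wy":0,"wz":0},{"grip":4,"x":-0.9,"y":0,"z":0,"wx":0,"wy":0,"wz":0}]' 40; python3 -c "
from go import *
s=ctrl.state();print(inv(s['tool_pos']),s['wrist_force'])"
```

```text
t: 14.08
tool_pos: [0.5493, 0.0893, 0.0568]
tool_rot: [[-0.183, 0.983, 0.0], [0.983, 0.183, -0.0], [-0.0, 0.0, -1.0]]
wrist_force: [-0.6, -0.3, 0.3]
width: 0.0403
[2.65663470e-05 8.46537635e-02 5.68322413e-02] [-0.5947695  -0.28486747  0.33771972]
```

```bash
python3 -m jog '[{"grip":4,"x":-0.2,"y":0,"z":0,"wx":0,"wy":0,"wz":0},{"grip":4,"x":-0.4,"y":0,"z":0,"wx":0,"wy":0,"wz":0},{"grip":4,"x":-0.6,"y":0,"z":0,"wx":0,"wy":0,"wz":0},{"grip":4,"x":-0.6,"y":0,"z":0,"wx":0,"wy":0,"wz":0}]' 40; python3 -c "
from go import *
from h import *
s=ctrl.state();print(inv(s['tool_pos']),s['wrist_force'])
f=ctrl.grab_frame('top'); crop(f,195,150,175,100,4.4,'pics/t6.png'); f2=ctrl.grab_frame('scene');crop(f2,255,150,220,115,3.5,'pics/s6.png')
a=cv2.imread('pics/t6.png');b=cv2.imread('pics/s6.png')
b=cv2.resize(b,(a.shape[1],int(b.shape[0]*a.shape[1]/b.shape[1])));c=np.vstack([a,b]);c=cv2.resize(c,None,fx=600/c.shape[0],fy=600/c.shape[0],interpolation=cv2.INTER_AREA);cv2.imwrite('pics/m6.png',c)
"
```

```text
t: 14.58
tool_pos: [0.5489, 0.0885, 0.0567]
tool_rot: [[-0.182, 0.983, -0.002], [0.983, 0.182, 0.007], [0.007, -0.0, -1.0]]
wrist_force: [-2.7, 19.4, 1.7]
width: 0.0401
[-0.00046743  0.08392985  0.05674813] [-2.7295602  19.37863149  1.69991231]
```

View pics/m6.png

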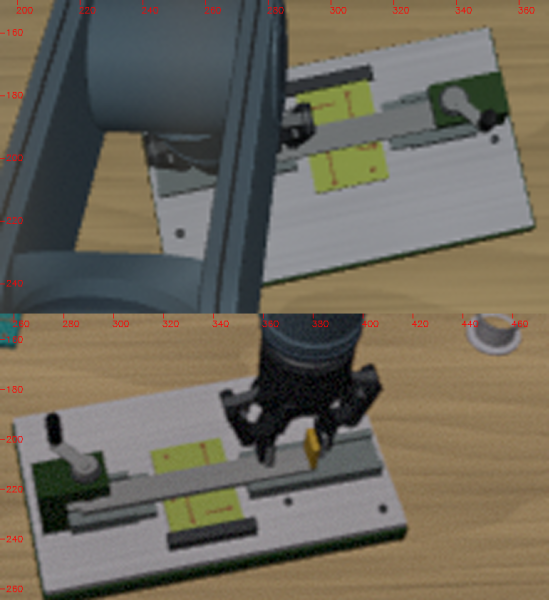

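The bar runs over the board with its nose under the clamp. It came to a hard stop at 19 N, where home was expected (TCP 84 mm vs 85 predicted). Release and move over the crank handle.

```bash
python3 -m jog '[{"grip":4,"x":0.9,"y":0,"z":0,"wx":0,"wy":0,"wz":0},{"grip":4,"x":0.9,"y":0,"z":-4,"wx":0,"wy":0,"wz":0},{"grip":4,"x":0.9,"y":0,"z":-9,"wx":0,"wy":0,"wz":0},{"grip":4,"x":-1,"y":-0.5,"z":-13,"wx":0,"wy":0,"wz":0},{"grip":4,"x":-6,"y":-1,"z":-13,"wx":0,"wy":0,"wz":0},{"grip":4,"x":-11,"y":-1.6,"z":-13,"wx":0,"wy":0,"wz":0},{"grip":4,"x":-16,"y":-2.1,"z":-13,"wx":0,"wy":0,"wz":0},{"grip":4,"x":-20.4,"y":-2.6,"z":-13,"wx":0,"wy":0,"wz":0},{"grip":4,"x":-20.4,"y":-2.6,"z":-13,"wx":0,"wy":0,"wz":0},{"grip":4,"x":-20.4,"y":-2.6,"z":-13,"wx":0,"wy":0,"wz":0}]' 40; python3 - <<'E'
from go import *
s=ctrl.state();print(inv(s["tool_pos"])); go(fx((-.0262,-.1217,.116)),100.5)
E
```

```text
t: 15.92
tool_pos: [0.5617, -0.1215, 0.1867]
tool_rot: [[-0.182, 0.983, -0.0], [0.983, 0.182, 0.0], [0.0, -0.0, -1.0]]
wrist_force: [-0.5, -0.4, 0.6]
width: 0.0398
[-0.02626835 -0.12486207  0.18666402]
xyz cm [0.31 0.01 7.07] wz -0.0 yaw now 100.5
```

```bash
python3 -m jog '[{"grip":4,"x":0.3,"y":0,"z":2,"wx":0,"wy":0,"wz":0},{"grip":4,"x":0.3,"y":0,"z":5,"wx":0,"wy":0,"wz":0},{"grip":4,"x":0.3,"y":0,"z":7,"wx":0,"wy":0,"wz":0},{"grip":4,"x":0.3,"y":0,"z":7,"wx":0,"wy":0,"wz":0},{"grip":1,"x":0.3,"y":0,"z":7,"wx":0,"wy":0,"wz":0},{"grip":1,"x":0.3,"y":0,"z":7,"wx":0,"wy":0,"wz":0},{"grip":1,"x":0.3,"y":0,"z":7,"wx":0,"wy":0,"wz":0},{"grip":1,"x":0.3,"y":0,"z":7,"wx":0,"wy":0,"wz":0},{"grip":1,"x":0.3,"y":0,"z":7,"wx":0,"wy":0,"wz":0}]' 30; python3 - <<'E'
from go import *
s=ctrl.state();print(inv(s["tool_pos"]),s["wrist_force"])
E
```

```text
t: 17.05
tool_pos: [0.5622, -0.1183, 0.1179]
tool_rot: [[-0.182, 0.983, 0.002], [0.983, 0.182, 0.0], [-0.0, 0.002, -1.0]]
wrist_force: [0.2, 3.9, 5.3]
width: 0.0126
[-0.02513952 -0.12190223  0.1179063 ] [0.2421379  3.85526985 5.26590966]
```

```bash
python3 - <<'E'
import numpy as np
for i in range(1,20):
    t=2.44+i*.35; print(round(t,2),"x",round(-3.4*(np.sin(t)-np.sin(2.44)),2),"y",round(3.4*(np.cos(t)-np.cos(2.44)),2))
E
```

```text
2.79 x 1.02 y -0.6
3.14 x 2.19 y -0.8
3.49 x 3.36 y -0.6
3.84 x 4.38 y -0.01
4.19 x 5.14 y 0.9
4.54 x 5.54 y 2.01
4.89 x 5.54 y 3.2
5.24 x 5.13 y 4.31
5.59 x 4.37 y 5.21
5.94 x 3.34 y 5.8
6.29 x 2.17 y 6.0
6.64 x 1.01 y 5.78
6.99 x -0.01 y 5.18
7.34 x -0.77 y 4.27
7.69 x -1.16 y 3.15
8.04 x -1.15 y 1.97
8.39 x -0.73 y 0.86
8.74 x 0.04 y -0.04
9.09 x 1.08 y -0.61
```

First try only a short arc, to check the forces and the sense of turn.

```bash
python3 -m jog '[{"grip":1,"x":0.5,"y":-0.35,"z":0,"wx":0,"wy":0,"wz":0},{"grip":1,"x":1.02,"y":-0.6,"z":0,"wx":0,"wy":0,"wz":0},{"grip":1,"x":1.6,"y":-0.75,"z":0,"wx":0,"wy":0,"wz":0},{"grip":1,"x":2.19,"y":-0.8,"z":0,"wx":0,"wy":0,"wz":0},{"grip":1,"x":2.19,"y":-0.8,"z":0,"wx":0,"wy":0,"wz":0}]' 30; python3 - <<'E'
from go import *
s=ctrl.state();print(inv(s["tool_pos"]),s["wrist_force"],s["width"])
E
```

```text
t: 17.68
tool_pos: [0.5511, -0.0986, 0.1179]
tool_rot: [[-0.183, 0.983, 0.004], [0.983, 0.183, -0.001], [-0.002, 0.004, -1.0]]
wrist_force: [5.9, 1.0, 4.5]
width: 0.0127
[-0.03250676 -0.10047192  0.11789037] [5.87050295 1.02923865 4.54906411] 0.012670101398401655
```

```bash
python3 -m jog '[{"grip":1,"x":1.17,"y":0.2,"z":0,"wx":0,"wy":0,"wz":0},{"grip":1,"x":2.19,"y":0.79,"z":0,"wx":0,"wy":0,"wz":0},{"grip":1,"x":2.95,"y":1.7,"z":0,"wx":0,"wy":0,"wz":0},{"grip":1,"x":3.35,"y":2.81,"z":0,"wx":0,"wy":0,"wz":0},{"grip":1,"x":3.35,"y":4,"z":0,"wx":0,"wy":0,"wz":0},{"grip":1,"x":2.94,"y":5.11,"z":0,"wx":0,"wy":0,"wz":0},{"grip":1,"x":2.18,"y":6.01,"z":0,"wx":0,"wy":0,"wz":0},{"grip":1,"x":1.15,"y":6.6,"z":0,"wx":0,"wy":0,"wz":0},{"grip":1,"x":0,"y":6.8,"z":0,"wx":0,"wy":0,"wz":0},{"grip":1,"x":0,"y":6.8,"z":0,"wx":0,"wy":0,"wz":0}]' 30; python3 - <<'E'
from go import *
s=ctrl.state();print(inv(s["tool_pos"]),s["wrist_force"],s["width"])
E
```

```text
t: 18.92
tool_pos: [0.6183, -0.0871, 0.1181]
tool_rot: [[-0.182, 0.983, 0.004], [0.983, 0.182, -0.002], [-0.002, 0.004, -1.0]]
wrist_force: [5.6, 0.1, 6.0]
width: 0.0128
[ 0.0356583  -0.10137505  0.11805613] [5.58384867 0.11864155 5.9684505 ] 0.012834703351784838
```

```bash
python3 -m jog '[{"grip":1,"x":-1.18,"y":-0.22,"z":0,"wx":0,"wy":0,"wz":0},{"grip":1,"x":-2.2,"y":-0.82,"z":0,"wx":0,"wy":0,"wz":0},{"grip":1,"x":-2.96,"y":-1.73,"z":0,"wx":0,"wy":0,"wz":0},{"grip":1,"x":-3.35,"y":-2.85,"z":0,"wx":0,"wy":0,"wz":0},{"grip":1,"x":-3.34,"y":-4.03,"z":0,"wx":0,"wy":0,"wz":0},{"grip":1,"x":-2.92,"y":-5.14,"z":0,"wx":0,"wy":0,"wz":0},{"grip":1,"x":-2.15,"y":-6.04,"z":0,"wx":0,"wy":0,"wz":0},{"grip":1,"x":-1.11,"y":-6.61,"z":0,"wx":0,"wy":0,"wz":0},{"grip":1,"x":0,"y":-6.8,"z":0,"wx":0,"wy":0,"wz":0},{"grip":1,"x":1.17,"y":-6.6,"z":0,"wx":0,"wy":0,"wz":0},{"grip":1,"x":2.19,"y":-6.01,"z":0,"wx":0,"wy":0,"wz":0},{"grip":1,"x":2.95,"y":-5.1,"z":0,"wx":0,"wy":0,"wz":0},{"grip":1,"x":3.35,"y":-3.99,"z":0,"wx":0,"wy":0,"wz":0},{"grip":1,"x":3.4,"y":-3.4,"z":0,"wx":0,"wy":0,"wz":0},{"grip":1,"x":3.4,"y":-3.4,"z":0,"wx":0,"wy":0,"wz":0}]' 30; python3 - <<'E'
from go import *
s=ctrl.state();p=inv(s["tool_pos"]);print(p,s["wrist_force"],s["width"])
for t in (11.35,11.7,12.05,12.4): print(t,-3.4*(np.sin(t)-np.sin(11.0)),3.4*(np.cos(t)-np.cos(11)))
E
```

```text
t: 20.8
tool_pos: [0.5773, -0.0594, 0.1178]
tool_rot: [[-0.183, 0.983, 0.001], [0.983, 0.183, -0.002], [-0.002, 0.001, -1.0]]
wrist_force: [0.7, -0.1, 9.0]
width: 0.013
[ 0.00042764 -0.06666781  0.11782504] [ 0.66642898 -0.06885761  8.97417835] 0.012999385621494235
11.35 -0.21129046883233102 1.1649288462173175
11.7 -0.8092225169476785 2.186780178263805
12.05 -1.7212941483883604 2.9416498478689257
12.4 -2.8369125057481397 3.3380064545887635
```

```bash
python3 -m jog '[{"grip":1,"x":-0.05,"y":0.6,"z":0,"wx":0,"wy":0,"wz":0},{"grip":1,"x":-0.21,"y":1.16,"z":0,"wx":0,"wy":0,"wz":0},{"grip":1,"x":-0.46,"y":1.7,"z":0,"wx":0,"wy":0,"wz":0},{"grip":1,"x":-0.81,"y":2.19,"z":0,"wx":0,"wy":0,"wz":0},{"grip":1,"x":-1.23,"y":2.6,"z":0,"wx":0,"wy":0,"wz":0},{"grip":1,"x":-1.72,"y":2.94,"z":0,"wx":0,"wy":0,"wz":0},{"grip":1,"x":-2.26,"y":3.18,"z":0,"wx":0,"wy":0,"wz":0},{"grip":1,"x":-2.84,"y":3.34,"z":0,"wx":0,"wy":0,"wz":0},{"grip":1,"x":-2.84,"y":3.34,"z":0,"wx":0,"wy":0,"wz":0},{"grip":1,"x":-2.84,"y":3.34,"z":0,"wx":0,"wy":0,"wz":0}]' 30; python3 - <<'E'
from go import *
s=ctrl.state();p=inv(s["tool_pos"]);print(p,s["wrist_force"],s["width"]);print(4*np.pi+np.arctan2(-(p[1]+.1),p[0]-.0016))
E
```

```text
t: 22.05
tool_pos: [0.6164, -0.0804, 0.118]
tool_rot: [[-0.183, 0.983, 0.004], [0.983, 0.183, -0.0], [-0.001, 0.004, -1.0]]
wrist_force: [4.9, 1.8, 6.5]
width: 0.0125
[ 0.03501999 -0.09444151  0.1180194 ] [4.85727143 1.82330207 6.47177439] 0.012546707657084315
12.401557051780351
```

The crank reads about 12.40. Release, rise, retreat and check.

```bash
python3 -m jog '[{"grip":4,"x":0,"y":0,"z":0,"wx":0,"wy":0,"wz":0},{"grip":4,"x":0,"y":0,"z":0,"wx":0,"wy":0,"wz":0},{"grip":4,"x":0,"y":0,"z":0,"wx":0,"wy":0,"wz":0},{"grip":4,"x":0,"y":0,"z":-2,"wx":0,"wy":0,"wz":0},{"grip":4,"x":0,"y":0,"z":-5,"wx":0,"wy":0,"wz":0},{"grip":4,"x":0,"y":-2,"z":-10,"wx":0,"wy":0,"wz":0},{"grip":4,"x":-3,"y":-7,"z":-14,"wx":0,"wy":0,"wz":0},{"grip":4,"x":-6,"y":-12,"z":-14,"wx":0,"wy":0,"wz":0},{"grip":4,"x":-9,"y":-18,"z":-14,"wx":0,"wy":0,"wz":0},{"grip":4,"x":-12,"y":-23,"z":-14,"wx":0,"wy":0,"wz":0},{"grip":4,"x":-15,"y":-28,"z":-14,"wx":0,"wy":0,"wz":0},{"grip":4,"x":-15,"y":-28,"z":-14,"wx":0,"wy":0,"wz":0},{"grip":4,"x":-15,"y":-28,"z":-14,"wx":0,"wy":0,"wz":0}]' 30; python3 - <<'E'
from go import *
from h import *
f=ctrl.grab_frame('top'); crop(f,225,150,145,100,4.4,'pics/t7.png'); f2=ctrl.grab_frame('scene');crop(f2,240,150,190,115,4,'pics/s7.png')
cv2.imwrite("pics/top7.png",f[:,:,::-1]);cv2.imwrite("pics/scene7.png",f2[:,:,::-1])
a=cv2.imread('pics/t7.png');b=cv2.imread('pics/s7.png')
b=cv2.resize(b,(a.shape[1],int(b.shape[0]*a.shape[1]/b.shape[1])));c=np.vstack([a,b]);c=cv2.resize(c,None,fx=600/c.shape[0],fy=600/c.shape[0],interpolation=cv2.INTER_AREA);cv2.imwrite('pics/m7.png',c);print(c.shape)
E
```

```text
t: 23.68
tool_pos: [0.3667, -0.2792, 0.2566]
tool_rot: [[-0.181, 0.983, 0.0], [0.983, 0.181, 0.001], [0.001, 0.0, -1.0]]
wrist_force: [-0.1, -0.5, 0.1]
width: 0.0403
(600, 463, 3)
```

View pics/m7.png

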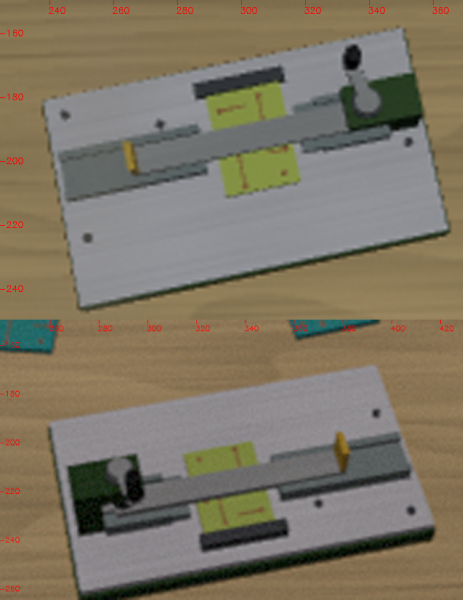

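```bash
python3 - <<'E'
from go import *
from h import *
im=cv2.imread("pics/top7.png"); g=im[154:174,325:348].max(2)
m=(g<55).astype(np.uint8); n,l,st,ce=cv2.connectedComponentsWithStats(m); k=1+st[1:,4].argmax(); print(st[k],ce[k]+[325,154])
p=inv(back("top",[ce[k]+[325,154]],.125)[0]); print("handle mid",p,4*np.pi+np.arctan2(-(p[1]+.1),p[0]))
hsv=cv2.cvtColor(im,cv2.COLOR_BGR2HSV); y=cv2.inRange(hsv,(18,120,90),(32,255,255)); y[:, :250]=0;y[:,285:]=0
v,u=np.nonzero(y); print("tab",len(u),[inv(back("top",[(u.mean(),v.mean())],z)[0]).round(4) for z in (.079,.065)])
a=cv2.imread("pics/top0.png")
for nme,(x0,y0,x1,y1) in dict(block=(420,165,452,198),blank=(288,103,332,132),spool=(183,253,208,280)).items():
    print(nme,cv2.absdiff(a[y0:y1,x0:x1],im[y0:y1,x0:x1]).mean())
E
```

```text
[ 8 10  5  8 32] [334.875  167.6875]
handle mid [ 0.03401592 -0.0929149   0.125     ] 12.361018999126197
tab 23 [array([-0.0006,  0.1017,  0.079 ]), array([0.0019, 0.1033, 0.065 ])]
block 6.330492424242424
blank 6.3482236154649945
spool 7.826172839506173
```

```bash
python3 -c "
from workcell import ctrl
print(ctrl.job_done(), ctrl.state()['t'])"
```

```text
the job is handed in; nothing more can be done
the job is handed in; nothing more can be done
```

The job is done and handed in at about 24 s of robot time, inside the 72 s limit.

- **Key:** it lies flat inside the blue tray, seen in a picture after release.
- **Board:** I pushed it until the wrist force reached about 13 N against the fence. The picture afterwards showed its far edge flush.
- **Bar:** I slid it by the yellow tab until it stopped hard at 19 N. The tab's middle measured at fixture y of about 102 mm, which is where it should be with the nose home.
- **Clamp:** I turned the crank clockwise from about 2.4 to about 12.4 rad. The gripper position gave 12.40 and the last picture gave 12.36; firm is 12 to 12.8. I judged the pressing force from that angle and did not measure it directly.

**Disagreements:**
- **Grip readings:** the finger opening read 1.5 to 3 mm under the known thickness of the key and handle. Both held without slipping.
- **Upward force at the crank:** the wrist showed 5 to 9 N upward while cranking, which I did not explain.
- **Things to leave alone:** I kept the robot away from the drill-bit block, spool and blank. Comparing before and after pictures of them gave a difference of about 6 to 8 grey levels in each area. I put that down to image noise without checking further.

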